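# Release a flow-cell cartridge held by a left-hand clamp knob

### The arm

A 6-joint arm with a two-finger parallel gripper is mounted at the origin on a cart in front of the work surface, level with it; the furniture and walls round the work are solid. World frame = base frame: x ahead of the robot, y to its left, z up, the work surface at z = 0. Lengths are in m, angles in rad, forces in N, time in s.
With the tool pointing down it reaches from about 0.425 to 0.95 m from the base axis. Payload 3.5 kg.
Tool frame: the origin (TCP) lies at the very end of the fingers, on their centre line; the grasp point (between the pads) lies 19 mm behind it; z points along the fingers, y is the line along which they close (so a half turn about z gives the same grasp; the last joint's range is limited). The gripper opens to 85 mm and grips with 20 to 120 N. Pads are 22 mm wide; open, the fingers measure 114 mm over their backs; the gripper's body (76 mm by 85 mm) begins 54 mm behind the grasp point. The pads swing forward as they close: fully open they stand 13 mm farther back than shut.
Start: joints at [-1.323, 0.286, 1.577, -0, 1.279, -0.15], TCP at [0.262, -0.622, 0.231] pointing down, gripper open.
Joint ranges: [-2.77, 2.77], [-0.9, 2.22], [0.21, 2.48], [-1.53, 4.67], [0.24, 2.81], [-2.84, 2.84]. Speed limits (rad/s): [2.79, 2.79, 3.14, 3.14, 3.14, 3.14].

### API

Orientations are given as a unit quaternion [x, y, z, w].
In Python, from plant import ctrl, kinematics, jaws, snapshot gives the robot as it stands (ctrl), with the cameras as plain functions, the kinematics (kinematics) and the gripper (jaws). Calls block until the motion is done:
- ctrl.move_to(position, orientation): joint-space move of the TCP to a pose.
- ctrl.movel(position, attitude=None, speed=0.15): straight line of the TCP; attitude=None keeps the orientation; speed is the mean speed in m/s.
- ctrl.move_joints(angles): joint-space move.
- jaws.set_gripper(opening): finger opening in m; the grip force is fixed at half the most; returns when the fingers have stopped.
- ctrl.sleep(seconds).
- kinematics.ik(position, orientation): joint angles nearest the present ones, or None.
- ctrl.get_obs(): the state.
- snapshot(name): name is "scene" or "top" or "wrist"; returns a dict with "color" (400x640x3 uint8, blue, green, red), "camera_matrix" (3x3 intrinsics, pixels), "world_to_cam" (4x4, takes a point from world to camera coordinates). Camera axes: x right, y down, z forward; pixel columns grow to the right and rows downward; lengths in m; the calibration is good to about 2 mm. A picture is of the moment at which its call begins. There is no depth.
A pose or a line that the arm cannot do raises ctrl.IKError and nothing moves.
- ctrl.hand_in(): hands the job in; it is judged then, once.
The state is a dict: "clock": time; "joint_positions": joint angles; "joint_vel": joint speeds; "effort": joint torques, N m; "eef_pos": TCP position; "eef_rot": TCP orientation; "force": force on the tool from outside, world axes, zero at the start; "wrist_torque": the same for the moment, N m; "opening": finger opening in m; "gripper_force": force on a finger pad.
Only numpy, scipy, OpenCV 4.12 (cv2) and the standard library are available. Lean on these libraries where they do the work, as an engineer would, in place of code of your own. Each camera call takes 0.05 s, during which the arm holds its last target. There are 200 camera calls.

### The job

The flow-cell cartridge with the green housing is locked in the sloping holder by the clamp with the red-barred knob. The clamp has a left-hand thread, so loosen it by turning the knob clockwise until its pin is right out of the cartridge's hole, then slide the cartridge out sideways and lay it gently, right way up and flat, in the white tray, and let go. Do not knock the brown bottle or the beaker about.

Things in the scene. Friction and masses are not known exactly. Their poses are not given: they have to be found in the camera images.
- holder: Fixed inclined holder: grey foot plate 150 x 190 mm on the bench, four posts, a sloping aluminium bed (see bed). Origin on the bench, axes level (z up). A blue column behind the bed carries an arm 34 mm wide over it, at z' 48..64 mm (bush to 68), that holds the clamp screw. The bed's -y end is open: the cartridge slides out that way.
- knob (a joint): Turn of the clamp knob, rad: 0 = tight stop, 3.2 = loose stop. Left-hand thread: the value grows and the clamp loosens as the knob turns clockwise, seen looking down on it along the screw. Screw, pin and knob rise 4.5 mm along z' per rad. Stays where left; turning takes about 0.15 N m. Above 1.8 rad the pin is out of the cartridge's hole.
- knob_grip (a point): On the knob's axis, inside its red bar, at z' 98 mm when the joint is 0. The bar is 62 mm long, 16 thick, 30 high (z' 80..110 at joint 0), one end white, on a black disc 56 mm across. The point turns with the knob: x along the bar to its white end, z outward along the screw. At joint 0 x lies along x' (white end up the slope).
- pin_tip (a point): End of the clamp pin, on the screw's axis. The pin is 16 mm across; 8.6 mm above its end is a collar 26 mm across. At joint 0 the pin stands 8 mm deep in the cartridge's hole and the collar 0.6 mm above the plate.
- cartridge: Loose, about 0.25 kg: dark steel plate 48 (x) x 160 (y) x 12 mm, 24 mm through hole at y +45 (under the pin); green housing 46 (x) x 66 (y) mm at y -80..-14, top 41 mm above the underside; brass stubs 8 mm beyond its -y end. Origin: centre of the plate's underside, z up out of the plate. At the start on the bed, axes along x' y' z', origin at y' -45 mm.
- cartridge_grip (a point): Point to grip the green housing, across its 46 mm width (x), 51 mm from the cartridge's origin towards -y, 30 mm above the underside. With the axes of the cartridge.
- tray: Fixed white tray, 150 (x) x 220 (y) mm outside, walls 5 mm thick and 16 mm high, floor 5 mm thick. Origin: centre of its underside on the bench.
- bottle: Brown reagent bottle with black cap, 58 mm across, 118 mm high, loose bystander. Origin: centre of its underside.
- beaker: Clear beaker, 64 mm across, 82 mm high, loose bystander. Origin: centre of its underside.
- bed (a point): Point on the bed's face under the clamp screw, 98 mm above the holder's origin, holder's level axes. Slope axes from here: x' up the slope (0.913,0,0.408), y' = y, z' = bed's normal and screw axis (-0.408,0,0.913): 24 deg (0.42 rad) slope. Bed spans x' -40..40, y' -135..45 mm. Two 8 mm dowels, 8 mm high, at x' -28.5, y' 15 and -78, bear on the cartridge's lower edge.

How it is judged:
On the way:
1. the knob is turned clockwise until the pin is out of the cartridge (joint above 1.8 rad), the cartridge still in its place within 20 mm (value of joint knob above 1.8 rad and distance of cartridge from where it was at the start of the episode below 0.02 m), for 0.2 s.
At the end, for the whole second after the job is handed in: The cartridge lies inside the tray (its centre within 60 mm in x and 85 mm in y of the tray's), on the tray's floor (underside less than 12 mm above the tray's underside), right way up and level within 0.1 rad, at rest; the knob is still loosened (above 1.8 rad) (x of cartridge in the frame of tray between -0.06 and 0.06 m and y of cartridge in the frame of tray between -0.085 and 0.085 m and z of cartridge in the frame of tray between 0 and 0.012 m and angle between cartridge's own z axis and vertical below 0.1 rad and linear speed of cartridge below 0.02 m/s and value of joint knob above 1.8 rad); the robot touches nothing.
It fails at once if the bottle or the beaker is shifted more than 40 mm or tipped (distance of any of bottle, beaker from where it was at the start of the episode above 0.04 m or angle between any of bottle, beaker's own z axis and vertical above 0.4 rad).
It fails at once if the cartridge is dropped or thrown into the tray (meets it at more than 0.5 m/s, a fall of over 12 mm) (contact force between cartridge and tray above 0.5 N and linear speed of cartridge above 0.5 m/s).
It also fails if it takes over 72 s, if anything falls off the work surface, if the arm or the gripper's body presses on something with over 40 N, if the wrist force passes 120 N, or if a joint passes its speed limit or range.

## Working session

There is one attempt and no reset: what is moved stays moved. The work goes in short steps, each a Python script; the robot and the scene stay as the last script left them, time stands still between calls to the robot, and variables do not carry over. Pictures are saved under pics/ and viewed, at most 10 in all, crops included, and the job is handed in when it is done.

```bash
mkdir -p pics; ls
python3 - <<'E'
from plant import ctrl, kinematics, jaws, snapshot
import cv2,numpy as np
for n in("scene","top"):
    s=snapshot(n); cv2.imwrite(f"pics/{n}0.png",s["color"])
    print(n,s["camera_matrix"].tolist(),np.round(s["world_to_cam"],3).tolist())
print(ctrl.get_obs())
E
```

```text
pics
plant.py
scene [[409.36730352054695, 0.0, 319.3952243640246], [0.0, 409.36730352054695, 198.70936027335134], [0.0, 0.0, 1.0]] [[-0.462, -0.887, -0.012, 0.203], [-0.425, 0.233, -0.875, 0.346], [0.778, -0.399, -0.485, 0.947], [0.0, 0.0, 0.0, 1.0]]
top [[437.99426175178684, 0.0, 329.31957625437406], [0.0, 437.99426175178684, 201.4579021960085], [0.0, 0.0, 1.0]] [[-0.021, -1.0, 0.004, -0.054], [-0.994, 0.02, -0.109, 0.523], [0.109, -0.006, -0.994, 1.357], [0.0, 0.0, 0.0, 1.0]]
{'clock': 0.1, 'joint_positions': array([-1.32299399e+00,  2.87107850e-01,  1.57803070e+00,  2.63955542e-05,
        1.27860035e+00, -1.49994340e-01]), 'joint_vel': array([ 0.00027582, -0.00276461, -0.00309973,  0.00030659,  0.00103721,
       -0.00089958]), 'effort': array([ 5.84705467e-04, -4.07299376e+01, -2.93700063e+01, -1.49736766e-04,
        3.41389459e-03, -4.53629987e-07]), 'eef_pos': array([ 0.2613766 , -0.62169746,  0.23006493]), 'eef_rot': array([ 9.80285039e-01,  1.97585655e-01, -3.98398957e-05, -1.07245735e-03]), 'force': array([-0.20958719,  0.31891972,  0.03370247]), 'wrist_torque': array([-0.0068326 ,  0.02729611,  0.01838378]), 'gripper_force': 0.0, 'opening': 0.08579828344506875}
```

View pics/scene0.png

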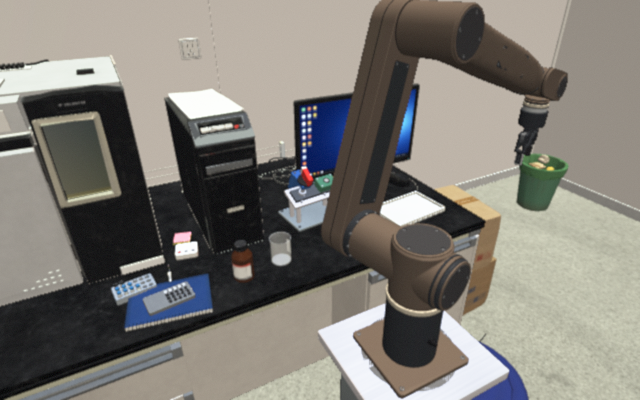

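View pics/top0.png

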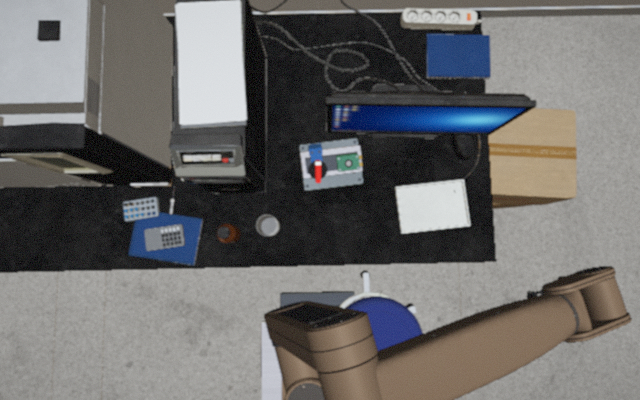

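The scene view shows the holder at about (310,205), the red knob at (307,178), the tray at (412,208), the bottle at (242,262) and the beaker at (280,248). In the top view the holder is near (332,163), the red bar (319,172), the green housing (348,162), the tray (433,206), the bottle (227,233) and the beaker (267,225). The slope rises away from the robot. Next are coarse positions and wrist pictures.

```bash
cat > h.py <<'E'
import numpy as np,cv2
from scipy.spatial.transform import Rotation as R
from plant import ctrl, kinematics, jaws, snapshot
def ray(s,uv):
    W=np.array(s["world_to_cam"]);K=np.array(s["camera_matrix"])
    d=W[:3,:3].T@np.linalg.solve(K,[uv[0],uv[1],1.]);o=-W[:3,:3].T@W[:3,3]
    return o,d/np.linalg.norm(d)
def plane(s,uv,z):
    o,d=ray(s,uv);return o+d*(z-o[2])/d[2]
def tri(obs):  # list of (snap,uv)
    A=np.zeros((3,3));b=np.zeros(3);L=[]
    for s,uv in obs:
        o,d=ray(s,uv);P=np.eye(3)-np.outer(d,d);A+=P;b+=P@o;L.append((P,o))
    x=np.linalg.solve(A,b);return x,max(np.linalg.norm(P@(x-o)) for P,o in L)
def proj(s,p):
    q=s["world_to_cam"]@np.r_[p,1];q=s["camera_matrix"]@q[:3];return q[:2]/q[2]
def quat(z,y):  # tool z and y directions
    z=np.array(z,float);z/=np.linalg.norm(z);y=np.array(y,float);y=y-z*(y@z);y/=np.linalg.norm(y)
    return R.from_matrix(np.c_[np.cross(y,z),y,z]).as_quat()
E
python3 - <<'E'
from h import *
s=snapshot("top")
for n,uv,z in [("knob",(319,172),.2),("housing",(348,162),.14),("tray",(433,206),.015),("bottle",(227,233),.118),("beaker",(267,225),.08),("holderfoot",(332,164),0),("mon bottom",(330,133),.1)]:
    print(n,plane(s,uv,z).round(3))
for p in [(.53,-.05,.42),(.53,-.12,.42),(.5,-.30,.42)]:
    print(p,kinematics.ik(p,quat((0,0,-1),(0,1,0))),kinematics.ik(p,quat((.3,0,-1),(0,1,0))),kinematics.ik(p,quat((.3,0,-1),(0,-1,0))))
E
```

```text
knob [ 0.587 -0.036  0.2  ]
housing [ 0.625 -0.121  0.14 ]
tray [ 0.502 -0.396  0.015]
bottle [0.425 0.238 0.118]
beaker [0.449 0.126 0.08 ]
holderfoot [ 0.648 -0.076  0.   ]
mon bottom [ 0.724 -0.071  0.1  ]
(0.53, -0.05, 0.42) [-2.84750586e-01 -1.13239612e-01  1.66755570e+00 -4.44089210e-16
  1.58727657e+00 -1.85554691e+00] [-0.3292718  -0.28115826  1.82841545  0.09609201  1.3188479  -1.91113155] [-0.3292718  -0.28115826  1.82841545  0.09609201  1.3188479   1.2304611 ]
(0.53, -0.12, 0.42) [-4.09422319e-01 -8.76356239e-02  1.64393735e+00 -4.44089210e-16
  1.58529093e+00 -1.98021865e+00] [-0.47065089 -0.25052929  1.80400969  0.13461418  1.32896374 -2.05667726] [-0.47065089 -0.25052929  1.80400969  0.13461418  1.32896374  1.0849154 ]
(0.5, -0.3, 0.42) [-7.14337003e-01  3.61037194e-03  1.55565466e+00 -4.44089210e-16
  1.58232762e+00 -2.28513333e+00] [-0.80510786 -0.13440106  1.70505561  0.21298519  1.3704529  -2.39737639] [-0.80510786 -0.13440106  1.70505561  0.21298519  1.3704529   0.74421626]
```

Run:
```python
from h import *
import pickle
V=[("t",(.48,-.36,.42),(0,0,-1)),("b",(.50,-.17,.40),(.408,0,-.913)),("a",(.50,-.03,.40),(.408,0,-.913))]
S={}
for n,p,z in V:
    ctrl.move_to(p,quat(z,(0,-1,0))); ctrl.sleep(.3)
    S[n]=snapshot("wrist")
for n in("top","scene"): S[n]=snapshot(n)
pickle.dump(S,open("S.pkl","wb"))
a=cv2.resize(np.vstack([S["b"]["color"],S["a"]["color"]]),None,fx=.75,fy=.75)
cv2.imwrite("pics/ba.png",a); cv2.imwrite("pics/t.png",S["t"]["color"])
print(ctrl.get_obs()["clock"])
```

```text
4.1583
```

View pics/ba.png

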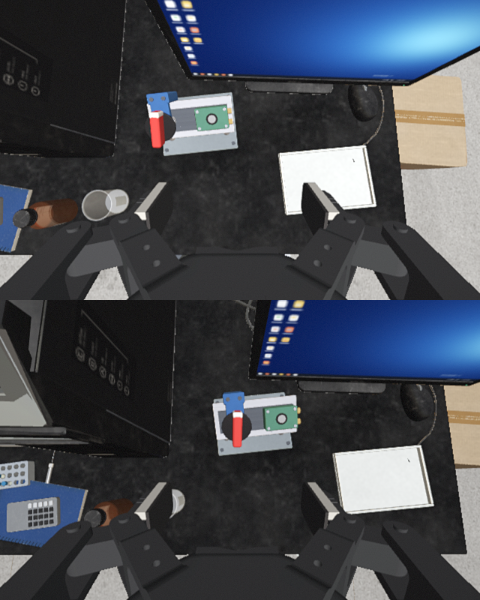

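View pics/t.png

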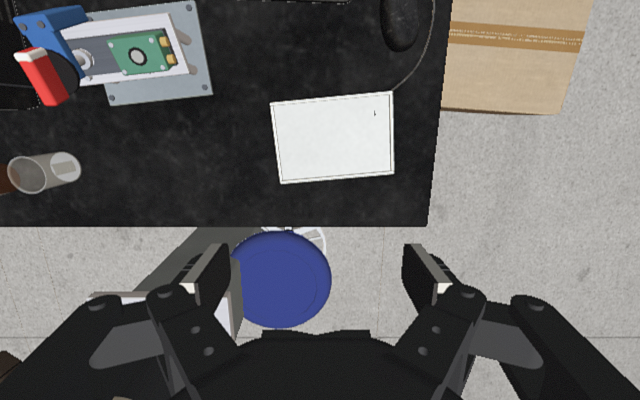

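The wrist views show the red bar near (238,430), the green housing near (282,418), and the white tray unobstructed. In the tray view its corners are about (271,102), (392,92), (393,173) and (282,183). The holder is small in these pictures, so I'll take closer ones.

Run:
```python
from h import *
import pickle
S=pickle.load(open("S.pkl","rb"))
o,d=ray(S["a"],(320,200)); print("cam",o.round(3),d.round(3),"reltool",(o-[.5,-.03,.4]).round(3))
q=quat((.408,0,-.913),(0,-1,0))
for n,p in [("c",(.51,-.02,.30)),("d",(.51,-.14,.30))]:
    try: ctrl.move_to(p,q)
    except Exception as e: print(n,repr(e));continue
    ctrl.sleep(.3); S[n]=snapshot("wrist")
pickle.dump(S,open("S.pkl","wb"))
a=np.vstack([S[k]["color"][40:300,80:600] for k in"cd"])
cv2.imwrite("pics/cd.png",a);print(a.shape,ctrl.get_obs()["clock"])
```

```text
cam [ 0.507 -0.032  0.559] [ 0.125 -0.017 -0.992] reltool [ 0.007 -0.002  0.159]
(520, 520, 3) 5.8917
```

View pics/cd.png

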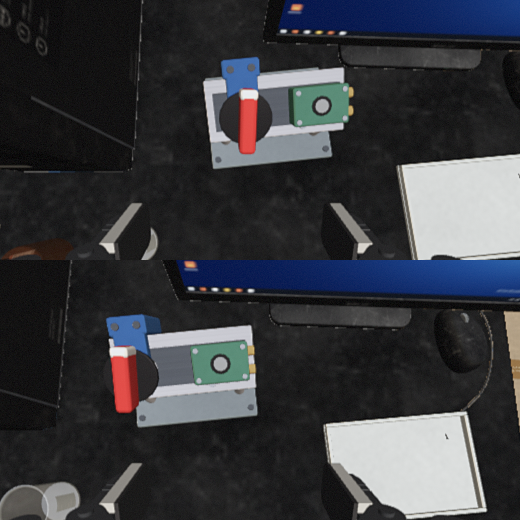

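The upper crop shows the bar running from its white end (249,95) to (247,152), with the housing ring at (321,105). In the lower crop the bar runs (123,350)–(125,411), with the ring at (221,363). Now I'll triangulate the housing corners, ring, bar and tray.

```bash
cat > m.py <<'E'
from h import *
import pickle
S=pickle.load(open("S.pkl","rb"))
def big(m):
    c,hh=cv2.findContours(m,cv2.RETR_CCOMP,cv2.CHAIN_APPROX_NONE); i=max((i for i in range(len(c)) if hh[0][i][3]<0),key=lambda i:cv2.contourArea(c[i])); return c,hh,i
def up(r):  # box corners ordered: TL,TR,BR,BL
    b=cv2.boxPoints(r);b=b[np.argsort(np.arctan2(b[:,1]-b[:,1].mean(),b[:,0]-b[:,0].mean()))];return b
G={};RD={};WT={};RG={}
for k in "abcd":
    s=S[k];im=s["color"];hsv=cv2.cvtColor(im,cv2.COLOR_BGR2HSV)
    g=cv2.inRange(hsv,(65,80,70),(90,255,255)); c,hh,i=big(g); G[k]=up(cv2.minAreaRect(c[i]))
    holes=[j for j in range(len(c)) if hh[0][j][3]==i]; j=max(holes,key=lambda j:cv2.contourArea(c[j])); RG[k]=cv2.fitEllipse(c[j])[0] if len(c[j])>5 else None
    r=cv2.inRange(hsv,(0,150,170),(6,255,255))|cv2.inRange(hsv,(174,150,170),(180,255,255)); c,hh,i=big(r); RD[k]=up(cv2.minAreaRect(c[i]))
    print(k,"G",G[k].round(1).tolist(),"ring",np.round(RG[k],1),cv2.contourArea(c[i]),"\n  red",RD[k].round(1).tolist())
ks="cd"
for i in range(4): print("G",i,*[np.round(v,4) for v in tri([(S[k],G[k][i]) for k in ks])], np.round(tri([(S[k],G[k][i]) for k in "abcd"])[0],4))
x,e=tri([(S[k],RG[k]) for k in ks]);print("ring",x.round(4),e.round(4), tri([(S[k],RG[k]) for k in "abcd"])[0].round(4))
for i in range(4): print("R",i,*[np.round(v,4) for v in tri([(S[k],RD[k][i]) for k in ks])])
T={}
for k in("t","a","d","b","top"):
    g=cv2.inRange(cv2.cvtColor(S[k]["color"],cv2.COLOR_BGR2HSV),(0,0,185),(180,40,255))
    if k=="top": g[:150]=0
    g=cv2.morphologyEx(g,cv2.MORPH_CLOSE,np.ones((7,7)));c,hh,i=big(g);T[k]=up(cv2.minAreaRect(c[i]));print("tray",k,T[k].round(1).tolist(),[plane(S[k],p,.016)[:2].round(3).tolist() for p in T[k]])
E
python3 m.py
```

```text
a G [[350.8999938964844, 143.89999389648438], [395.79998779296875, 138.89999389648438], [399.1000061035156, 168.89999389648438], [354.20001220703125, 173.89999389648438]] ring [375.1 157.9] 397.5 
  red [[311.0, 157.0], [322.0, 157.0], [322.0, 195.0], [311.0, 195.0]]
b G [[259.20001220703125, 144.39999389648438], [301.3999938964844, 140.0], [304.5, 169.5], [262.29998779296875, 173.89999389648438]] ring [282.  158.2] 436.0 
  red [[199.3000030517578, 157.1999969482422], [211.6999969482422, 156.1999969482422], [215.0, 195.8000030517578], [202.60000610351562, 196.89999389648438]]
c G [[369.8999938964844, 126.4000015258789], [427.8999938964844, 122.19999694824219], [430.79998779296875, 161.6999969482422], [372.79998779296875, 165.89999389648438]] ring [401.4 145.4] 763.0 
  red [[321.0, 138.60000610351562], [336.5, 139.10000610351562], [334.70001220703125, 193.39999389648438], [319.20001220703125, 192.89999389648438]]
d G [[270.0, 125.9000015258789], [325.6000061035156, 120.30000305175781], [329.5, 159.0], [273.8999938964844, 164.5]] ring [300.  143.5] 815.5 
  red [[190.60000610351562, 
[... 924 characters left out ...]
8779296875], [451.6000061035156, 286.3999938964844]] [[0.567, -0.274], [0.59, -0.514], [0.438, -0.51], [0.417, -0.279]]
tray d [[403.70001220703125, 203.6999969482422], [556.5, 190.1999969482422], [565.5, 291.1000061035156], [412.70001220703125, 304.70001220703125]] [[0.567, -0.276], [0.589, -0.514], [0.438, -0.509], [0.418, -0.283]]
tray b [[535.0, 69.0], [639.0, 69.0], [639.0, 389.0], [535.0, 389.0]] [[0.841, -0.616], [0.841, -0.826], [0.245, -0.732], [0.245, -0.552]]
tray top [[395.8999938964844, 186.6999969482422], [464.20001220703125, 179.10000610351562], [469.3999938964844, 225.1999969482422], [401.0, 232.8000030517578]] [[0.567, -0.279], [0.587, -0.5], [0.438, -0.508], [0.419, -0.29]]
```

```bash
cat > m2.py <<'E'
from m import *
print("-----")
fc=[(293,208),(411,197)];fd=[(217,206),(337,193)]
def subp(s,uv):
    g=cv2.cvtColor(s["color"],cv2.COLOR_BGR2GRAY);return cv2.cornerSubPix(g,np.array([[uv]],np.float32),(4,4),(-1,-1),(3,30,.01))[0,0]
fc=[subp(S["c"],p) for p in fc];fd=[subp(S["d"],p) for p in fd];print(np.round(fc,1).tolist(),np.round(fd,1).tolist())
P=[tri([(S["c"],fc[i]),(S["d"],fd[i])]) for i in(0,1)];print([ (p.round(4),e.round(4)) for p,e in P])
for k,f in(("c",fc),("d",fd)):
    a,b=[plane(S[k],p,.01) for p in f];v=a-b;print("foot yaw",np.degrees(np.arctan2(-v[0],v[1])).round(2),np.linalg.norm(v).round(4),a.round(4))
def isect(s,uv,p0,n):
    o,d=ray(s,uv);return o+d*((p0-o)@n)/(d@n)
ring=tri([(S[k],RG[k]) for k in "cd"])[0]
for psi in np.radians([0,3,6]):
    n=R.from_euler("z",psi).apply([-.4067,0,.9135]);X=R.from_euler("z",psi).apply([.9135,0,.4067]);Y=np.cross(n,X)
    for k in "cd":
        for nm,B,p0 in(("G",G,ring),("R",RD,np.array([.583,-.033,.195]))):
            Q=np.array([[ (isect(S[k],p,p0,n)-p0)@X,(isect(S[k],p,p0,n)-p0)@Y] for p in B[k]])
            ex=(Q[0]+Q[1]-Q[2]-Q[3])/2;ey=(Q[0]+Q[3]-Q[1]-Q[2])/2
            print(np.degrees(psi).round(),k,nm,"x-edge resid deg",np.degrees(np.arctan2(ex[1],ex[0])).round(2),"y-edge",np.degrees(np.arctan2(-ey[0],ey[1])).round(2),"size",np.linalg.norm(ex).round(4),np.linalg.norm(ey).round(4),"ctr",Q.mean(0).round(4))
E
python3 m2.py | sed -n '/-----/,$p'
```

```text
-----
[[292.70001220703125, 208.3000030517578], [411.6000061035156, 195.8000030517578]] [[217.39999389648438, 206.5], [336.70001220703125, 194.8000030517578]]
[(array([0.5634, 0.0142, 0.0059]), np.float64(0.0003)), (array([ 0.5822, -0.1731,  0.0106]), np.float64(0.0002))]
foot yaw 6.04 0.1882 [0.5627 0.0139 0.01  ]
foot yaw 5.75 0.1869 [0.5633 0.0128 0.01  ]
0.0 c G x-edge resid deg 8.73 y-edge 4.17 size 0.046 0.0674 ctr [0.0011 0.0014]
0.0 c R x-edge resid deg -1.22 y-edge -1.93 size 0.0517 0.0146 ctr [ 0.0003 -0.0001]
0.0 d G x-edge resid deg 5.02 y-edge 5.74 size 0.0442 0.0647 ctr [0.0008 0.0003]
0.0 d R x-edge resid deg -0.68 y-edge 5.53 size 0.0518 0.0154 ctr [ 0.0003 -0.0001]
3.0 c G x-edge resid deg 6.04 y-edge 1.28 size 0.046 0.0678 ctr [0.0012 0.0013]
3.0 c R x-edge resid deg -3.96 y-edge -4.89 size 0.0517 0.0146 ctr [ 0.0003 -0.0001]
3.0 d G x-edge resid deg 2.28 y-edge 2.88 size 0.0442 0.0646 ctr [0.0008 0.0002]
3.0 d R x-edge resid deg -3.41 y-edge 2.63 size 0.0518 0.0153 ctr [ 0.0003 -0.0001]
6.0 c G x-edge resid deg 3.34 y-edge -1.61 size 0.046 0.0682 ctr [0.0012 0.0012]
6.0 c R x-edge resid deg -6.71 y-edge -7.84 size 0.0517 0.0146 ctr [ 0.0003 -0.0001]
6.0 d G x-edge resid deg -0.45 y-edge 0.03 size 0.0442 0.0646 ctr [0.0008 0.0001]
6.0 d R x-edge resid deg -6.11 y-edge -0.28 size 0.0518 0.0152 ctr [ 0.0003 -0.0002]
```

Measured so far:
- **Holder:** yaw is about 6°. Bed height is 98.7 mm, which agrees with the text.
- **Knob:** the bar stands about 6° clockwise of x'.
- **Tray:** centre is about (0.503,-0.393), yaw about 6°.

Next I'll grip the knob.

```bash
cat >> h.py <<'E'
n=R.from_euler("z",6,degrees=True).apply([-.4067,0,.9135]);X=R.from_euler("z",6,degrees=True).apply([.9135,0,.4067]);Y=np.cross(n,X)
BED=np.array([.631,-.0284,.0985])
def kq(th,sgn): # tool quaternion at knob angle th (clockwise), tool y along sgn*bar normal
    return quat(-n,sgn*R.from_rotvec(-n*th).apply(Y))
def rep(*a):
    o=ctrl.get_obs();print(*a,"t",round(o["clock"],2),"F",np.round(o["force"],1),"M",np.round(o["wrist_torque"],2),"open",round(o["opening"],4),"gf",round(o["gripper_force"],1),"p",np.round(o["eef_pos"],4),"j",np.round(o["joint_positions"],2))
E
python3 - <<'E'
from h import *
for s in(1,-1):
    for th in(.08,2.85): print(s,th,kinematics.ik(BED+(.085+.0045*th)*n,kq(th,s)))
E
```

```text
1 0.08 [-0.29004117 -0.02999408  2.07325126  0.23876826  0.72265838 -2.0350664 ]
1 2.85 [-0.2940841  -0.05603083  2.07569487  0.23474167  0.74644279  0.73778086]
-1 0.08 [-0.29004117 -0.02999408  2.07325126  0.23876826  0.72265838  1.10652625]
-1 2.85 [-0.2940841  -0.05603083  2.07569487  0.23474167  0.74644279 -2.4038118 ]
```

Run:
```python
from h import *
q=kq(.1,1)
ctrl.move_to(BED+.165*n,q); rep("above")
ctrl.movel(BED+.086*n,q,speed=.08); rep("down")
jaws.set_gripper(0.0); ctrl.sleep(.2); rep("grip")
s=snapshot("wrist"); cv2.imwrite("pics/g.png",s["color"][20:330,100:560])
```

```text
above t 8.36 F [0.4 1.2 0.1] M [-0.07  0.19 -0.01] open 0.0854 gf 0.0 p [ 0.5643 -0.0355  0.2493] j [-0.32 -0.19  2.08  0.22  0.88 -2.  ]
down t 9.49 F [ 0.4 -0.  -0.8] M [-0.06  0.2  -0.04] open 0.0852 gf 0.0 p [ 0.5965 -0.0322  0.1778] j [-0.29 -0.03  2.07  0.24  0.72 -2.01]
grip t 10.33 F [-3.3  5.5  3.8] M [0.71 0.4  0.23] open 0.015 gf 61.2 p [ 0.5962 -0.0315  0.1774] j [-0.29 -0.03  2.07  0.24  0.73 -2.01]
```

View pics/g.png

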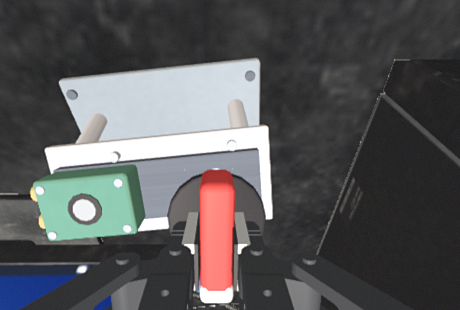

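The pads hold the red bar squarely (bar at (217,235), opening 15 mm, small forces). Now to turn it clockwise.

Run:
```python
from h import *
for th in np.linspace(.1,2.9,5)[1:]:
    ctrl.move_to(BED+(.086+.0045*(th-.1))*n,kq(th,1)); rep(round(th,2))
    if np.linalg.norm(ctrl.get_obs()["force"])>60: break
```

```text
0.8 t 11.09 F [-5.2  2.   4.9] M [0.39 0.73 0.11] open 0.015 gf 61.4 p [ 0.5947 -0.0322  0.1801] j [-0.29 -0.04  2.07  0.24  0.73 -1.32]
1.5 t 11.8 F [-8.6  0.   5.7] M [0.2  0.98 0.04] open 0.015 gf 61.7 p [ 0.5929 -0.0327  0.1827] j [-0.29 -0.05  2.08  0.23  0.74 -0.62]
2.2 t 12.51 F [-10.3  -0.1   7.2] M [0.18 1.22 0.06] open 0.0151 gf 62.0 p [ 0.591  -0.0326  0.1853] j [-0.29 -0.05  2.08  0.23  0.75  0.09]
2.9 t 13.22 F [-13.5   1.2   7.7] M [0.5  1.31 0.25] open 0.015 gf 62.2 p [ 0.5893 -0.0322  0.188 ] j [-0.29 -0.06  2.08  0.23  0.75  0.79]
```

Run:
```python
from h import *
jaws.set_gripper(.085); ctrl.sleep(.1); rep("open")
p=ctrl.get_obs()["eef_pos"]; ctrl.movel(p+.085*n,speed=.12)
ctrl.move_to((.51,-.02,.30),quat((.408,0,-.913),(0,-1,0))); ctrl.sleep(.3)
s=snapshot("wrist");cv2.imwrite("pics/e.png",s["color"][60:260,220:500])
hsv=cv2.cvtColor(s["color"],cv2.COLOR_BGR2HSV);g=cv2.inRange(hsv,(65,80,70),(90,255,255))
c,hh=cv2.findContours(g,cv2.RETR_CCOMP,cv2.CHAIN_APPROX_NONE);j=max((j for j in range(len(c)) if hh[0][j][3]>=0),key=lambda j:cv2.contourArea(c[j]));e=cv2.fitEllipse(c[j])[0]
o,d=ray(s,e);RG=BED+.041*n-.092*Y;print("ring px",e,"pos",o+d*((RG-o)@n)/(d@n),"model",RG)
G=BED-.096*Y-.0005*X+.012*n
for sg in(1,-1): print(kinematics.ik(G+.1*n,quat(-n,sg*X)),kinematics.ik(G,quat(-n,sg*X)))
rep()
```

```text
open t 14.0 F [ 0.6  0.3 -0.5] M [-0.03  0.27 -0.02] open 0.0852 gf 0.0 p [ 0.5912 -0.0326  0.1886] j [-0.29 -0.06  2.08  0.23  0.75  0.79]
ring px (403.031982421875, 142.82142639160156) pos [ 0.62362719 -0.12204755  0.13575469] model [ 0.62403218 -0.12162867  0.1359535 ]
[-0.47227398 -0.02120651  2.01704629  0.31039268  0.81308795 -0.7534239 ] [-0.43119936  0.18272384  1.98516446  0.35580255  0.63877239 -0.78704729]
[-0.47227398 -0.02120651  2.01704629  0.31039268  0.81308795  2.38816875] [-0.43119936  0.18272384  1.98516446  0.35580255  0.63877239  2.35454536]
t 15.69 F [ 0.2  0.2 -0.2] M [ 0.04  0.21 -0.04] open 0.0851 gf 0.0 p [ 0.5101 -0.0202  0.2992] j [-0.3  -0.38  2.13  0.14  0.99  1.22]
```

View pics/e.png

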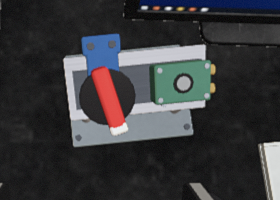

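The knob bar has swung clockwise to about 2.85 rad (white end at (118,130)). The cartridge hasn't moved: its ring is within 0.6 mm of the model. Now I'll grip the housing and slide it out.

Run:
```python
from h import *
q=quat(-n,X); G=BED-.0963*Y-.0005*X+.012*n
ctrl.move_to(G+.09*n,q); ctrl.movel(G,q,speed=.08); rep("at")
jaws.set_gripper(.0); ctrl.sleep(.2); rep("grip")
ctrl.movel(G+.0022*n,q,speed=.02); rep("lift")
ctrl.movel(G+.0022*n-.03*Y,q,speed=.05); rep("slide30")
if np.linalg.norm(ctrl.get_obs()["force"])<25:
    ctrl.movel(G+.0022*n-.13*Y,q,speed=.08); rep("slide130")
s=snapshot("scene"); cv2.imwrite("pics/f.png",cv2.resize(s["color"][130:280,220:480],None,fx=2,fy=2))
```

```text
at t 18.68 F [ 0.  -0.1  0.6] M [-0.03  0.17 -0.01] open 0.0849 gf 0.0 p [ 0.6361 -0.1249  0.11  ] j [-0.43  0.18  1.98  0.36  0.64 -0.79]
grip t 19.33 F [-3.5  0.6  6.3] M [-0.02  0.43  0.03] open 0.0452 gf 63.1 p [ 0.636 -0.125  0.11 ] j [-0.43  0.18  1.98  0.36  0.64 -0.79]
lift t 19.59 F [-0.2 -1.  -1.8] M [-0.07  0.26 -0.06] open 0.0451 gf 62.4 p [ 0.6345 -0.1246  0.1105] j [-0.43  0.18  1.99  0.36  0.64 -0.79]
slide30 t 20.34 F [-0.7 -0.1 -1.7] M [-0.08  0.35 -0.01] open 0.0452 gf 62.4 p [ 0.6378 -0.1547  0.1111] j [-0.48  0.2   1.96  0.37  0.66 -0.84]
slide130 t 21.74 F [-1.   0.2 -1.3] M [-0.04  0.23  0.02] open 0.0451 gf 62.4 p [ 0.6484 -0.2535  0.1112] j [-0.62  0.29  1.85  0.42  0.72 -1.  ]
```

View pics/f.png

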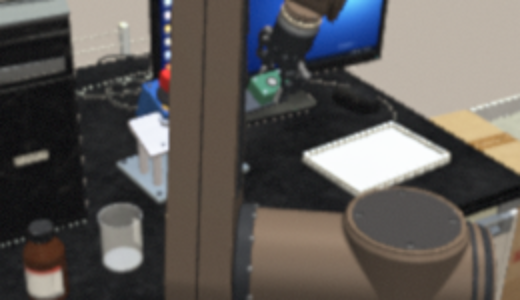

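The cartridge is free of the holder and held, with force readings matching its weight and no snagging. Off to the tray.

Run:
```python
from h import *
G=BED-.0963*Y-.0005*X+.012*n
ctrl.movel(G+.08*n-.14*Y,quat(-n,X),speed=.12); rep("up")
a=np.radians(5.5);Xt=np.array([np.cos(a),np.sin(a),0]);Yt=np.array([-np.sin(a),np.cos(a),0])
T=np.array([.503,-.394,0])-.0513*Yt; q=quat((0,0,-1),Xt)
ctrl.move_to(T+[0,0,.15],q); ctrl.movel(T+[0,0,.04],q,speed=.08); ctrl.sleep(.3); rep("over")
s=snapshot("scene"); cv2.imwrite("pics/i.png",cv2.resize(s["color"][130:280,300:500],None,fx=3,fy=3))
```

```text
up t 22.59 F [-0.2 -0.4 -2.1] M [-0.08  0.3  -0.03] open 0.045 gf 62.4 p [ 0.6177 -0.267   0.1816] j [-0.67  0.16  1.86  0.39  0.85 -0.99]
over t 25.26 F [ 0.3  0.7 -1.4] M [-0.03 -0.03  0.01] open 0.0449 gf 62.4 p [ 0.508  -0.4451  0.0403] j [-0.87  0.49  1.69  0.    0.97 -0.97]
```

View pics/i.png

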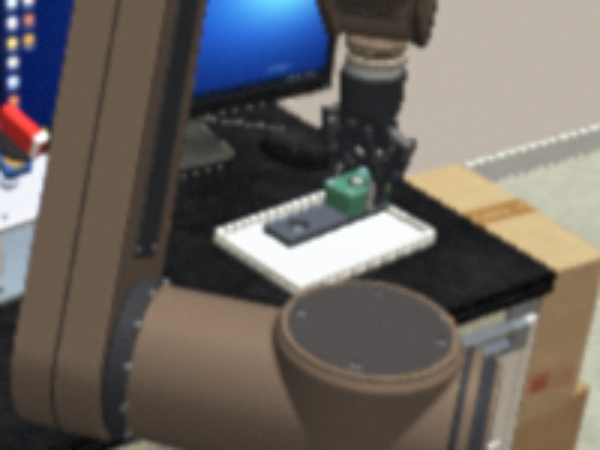

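The cartridge hangs level above the tray, inside its walls (plate from (290,235) to the housing at (348,190)). Lowering it until contact.

Run:
```python
from h import *
p0=ctrl.get_obs()["eef_pos"].copy(); f0=ctrl.get_obs()["force"][2]
x,y=p0[:2]; z=.040
while z>.0125:
    z-=.008 if z>.025 else .001
    ctrl.movel((x,y,z),speed=.03); 
    if z<.025: ctrl.sleep(.1)
    if ctrl.get_obs()["force"][2]-f0>3: break
rep("contact",z)
jaws.set_gripper(.085); ctrl.sleep(.2); rep("open")
ctrl.movel((x,y,.14),speed=.08)
ctrl.movel((x-.06,y,.30),speed=.2); ctrl.sleep(.3)
a=snapshot("wrist")["color"];b=snapshot("top")["color"][120:260,180:500]
cv2.imwrite("pics/j.png",np.vstack([a,cv2.resize(b,(640,280))])[:600]);rep()
```

```text
contact 0.016999999999999994 t 28.69 F [-2.1  1.1  4. ] M [ 0.19  0.33 -0.03] open 0.045 gf 62.7 p [ 0.5081 -0.4453  0.0177] j [-0.87  0.52  1.69 -0.    0.93 -0.97]
open t 29.37 F [0.1 0.7 0.1] M [-0.01 -0.01  0.03] open 0.0852 gf 0.0 p [ 0.508  -0.4451  0.017 ] j [-0.87  0.52  1.69  0.    0.93 -0.97]
t 32.47 F [-0.3 -0.4 -0.2] M [-0.04  0.04 -0.  ] open 0.0852 gf 0.0 p [ 0.448  -0.445   0.2994] j [-0.94  0.15  1.61 -0.    1.38 -1.04]
```

View pics/j.png

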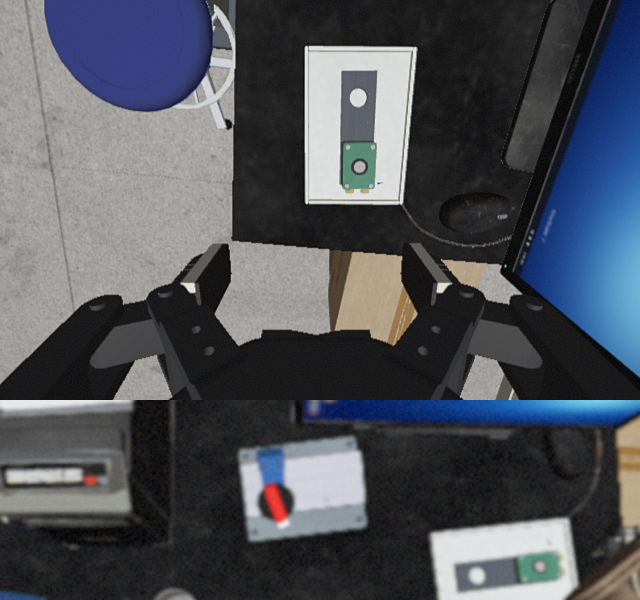

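The cartridge lies flat and centred in the tray, from (358,75) to (360,190) in the picture. The knob is still loose, and the gripper is clear of everything.

```bash
python3 -c "
from plant import ctrl, kinematics, jaws, snapshot
print(ctrl.hand_in())"
```

```text
the job is handed in; nothing more can be done
None
```

The job is handed in at about 32 s: the knob is loosened to about 2.85 rad, the cartridge lies flat, right way up and centred in the white tray, and the gripper is open and clear; the verdict was not shown to me.

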